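Meter two wooden knobs from the slide-gate feed box

TASK

Two white-painted feed boxes stand on the workshop table; one holds a row of four bare wooden ball knobs, the other blue ones. Pull the yellow handle of the wooden knobs' box to draw its bottom gate partway open so that exactly two wooden knobs roll out into the tray, then push the gate fully shut again so that the other two stay in, and let go. Leave the blue knobs' gate alone.

Things in the scene. Friction and masses are not known exactly. Their poses are not given: they have to be found in the camera images.
- gate (a joint): Bottom gate of the feed box with wooden knobs: m drawn out. 0 = shut against a stop, 0.16 = fully open; starts up to 8 mm ajar, moves with about 3 N, stays where left. It is the floor of four 40 mm chambers, 46 mm apart, and uncovers the one farthest from the handle first: knob 1 drops by 32 mm of opening, knob 2 by 78, knob 3 not before 107. So about 92 mm lets out two; they take 1 s to roll out.
- gate_handle (a point): Grip centre of that gate's yellow upright tab, 158 mm up: 14 mm wide across the slide (y), 24 long (x), top at 180 mm, standing on the gate plate (top at 124 mm). Moves with the gate. +x points to box and tray, gate opens to -x, z up. Box 150 mm high, fixed; its near wall is 38 mm clear of the tab; nothing beside or above the tab. Gate shut, the tray (100 mm wide, sides 45 high) lies 246 to 347 mm in +x.
- ball2_center (a point): Centre of wooden ball knob 2, counted from the chamber farthest from the handle: 30 mm ball, about 12 g, bare wood. It starts in the open-topped box, 139 mm above the table; in the tray its centre is 21 mm above the table. Knob 1 always goes ahead of it.
- ball3_center (a point): Centre of wooden ball knob 3 (same kind), in the next chamber towards the handle. It and knob 4 behind it must stay in the box, centres 139 mm above the table.
- other_gate (a joint): Gate of the other feed box, with blue ball knobs (otherwise the same, same yellow handle): m drawn out. It starts up to 8 mm ajar and is to be left alone. Which box stands left and which right changes.
Not all that is in view belongs to the job. What is shaped like the part that bears ball2_center but turquoise is not meant.

How it is judged:
By the outcome, as a careful person would: the job done as asked, in the order asked, and still so for the second after the job is handed in, with the robot touching nothing.
It also fails if it takes over 35 s, if anything falls off the work surface, if the arm or the gripper's body presses on something with over 40 N, if the wrist force passes 120 N, or if a joint passes its speed limit or range.

ROBOT

A 6-joint arm with a two-finger parallel gripper is mounted at the origin on the work surface. World frame = base frame: x ahead of the robot, y to its left, z up, the work surface at z = 0. Lengths are in m, angles in rad, forces in N, time in s.
With the tool pointing down it reaches from about 0.25 to 0.725 m from the base axis. Payload 4 kg.
Tool frame: the origin (TCP) lies at the very end of the fingers, on their centre line; the grasp point (between the pads) lies 19 mm behind it; z points along the fingers, y is the line along which they close (so a half turn about z gives the same grasp; the last joint's range is limited). The gripper opens to 85 mm and grips with 20 to 120 N. Pads are 22 mm wide; open, the fingers measure 114 mm over their backs; the gripper's body (76 mm by 85 mm) begins 54 mm behind the grasp point. The pads swing forward as they close: fully open they stand 13 mm farther back than shut.
Start: joints at [-1.33, 0.241, 0.005, 1.335, 0, 1.571], TCP at [0.119, -0.486, 0.231] pointing down, gripper open.
Joint ranges: [-2.72, 2.72], [-1.05, 1.87], [-1.09, 1.28], [-1.99, 2.15], [-1.42, 1.44], [-3.14, 3.14]. Speed limits (rad/s): [2.79, 2.79, 3.14, 3.14, 3.14, 3.14].

INTERFACE

Orientations are given as a unit quaternion [x, y, z, w].
In Python, from workcell import bot, vision, workorder, boxes_of gives the robot as it stands.
- The arm moves only by the tool send_rows, never from a script. Its argument "motion" is text: rows parted by semicolons, each of 5 numbers parted by spaces: the closure, from -1 (fully open) to 1 (shut), so that 0 is half open, then the shift along the tool's x, y, z in cm, then the turn about the tool's z in rad. In form: claw x y z twist; .... A call has 1 to 5 rows; each row is the pose to reach, as a shift and turn from the pose commanded when the call began, along the tool's axes at that moment; what a row does not reach only later rows make up. A row lasts 1/10 s, in which the tool goes at most 50 mm and 8.59 degrees, less where a joint would pass 70% of its speed; a pose out of reach is approached as far as the arm can. A call with a gripper value outside its range is refused whole. The fingers move at their own pace and stop on an object; the grip force is fixed at half the most. Time passes only in rows, so rows that repeat a pose let the fingers close. It gives the time, the measured TCP pose, the force, the opening and the grip force at its end, in the units of the state.
- bot.get_obs(): the state, without advancing time (a new reading comes with each control period).
- vision.camera(name): name is "scene" or "top" or "wrist"; returns the picture (480x640x3 uint8, red, green, blue); there is no depth.
- vision.camera_model(name): a dict with "fov_y" (degrees; the focal length in pixels is half the picture's height over the tangent of half this angle, whatever the lens; pixels are square), "cx", "cy" (the principal point, pixels), "world_from_camera" (4x4, takes a point from camera to world coordinates); the wrist camera has in their place "hand_eye" (4x4, takes a point from camera to tool coordinates, whose origin is the TCP and whose axes are the flange's). Camera axes: x right, y down, z forward; pixel columns grow to the right and rows downward; lengths in m; the calibration is good to about 2 mm. A picture is of the moment at which its call begins: read the wrist's pose just before it. camera_model takes no time and is no camera call.
- workorder.job_done(): hands the job in; it is judged then, once.
Trained networks look in the newest picture that a camera, given by its name, has taken for a name from the list of things; names that differ only in an ending like _2 or _b are one class to them, and where a whole thing is asked for, a point or a joint stands for the part that bears it (a point fixed in the world has none). Each returns a list of dicts, best first, with "conf" (0 to 1); they miss things now and then, are a little off and sometimes report something else, mostly with a low value. They report only what shows in the picture. A call takes as long as a camera call. They do not tell look-alikes from the thing itself.
- boxes_of(camera, target): "rect" ([centre column, centre row, width, height] in pixels, round what is visible of it).
The state is a dict: "clock": time; "joint_pos": joint angles; "joint_vel": joint speeds; "tau": joint torques, N m; "eef_pos": TCP position; "tool_rot": TCP orientation; "ft_force": force on the tool from outside, world axes, zero at the start; "ft_torque": the same for the moment, N m; "grip_width": finger opening in m; "grasp_force": force on a finger pad.
Only numpy, scipy, OpenCV 4.12 (cv2) and the standard library are available. Lean on these libraries where they do the work, as an engineer would, in place of code of your own. Each camera call takes 0.05 s, during which the arm holds its last target. There are 200 camera calls.

## Working session

There is one attempt and no reset: what is moved stays moved. The work goes in short steps, Python scripts to look and compute and a tool call to move; the robot and the scene stay as the last step left them, time stands still between calls to the robot, and variables do not carry over. Pictures are saved under pics/ and viewed, at most 10 in all, crops included, and the job is handed in when it is done.

Besides the shell and the picture viewer there is one more tool, called after "Emit:" by a JSON object that holds its "fn" and its "kwargs". send_rows: Moves the arm, as the interface text tells. Its arguments: {"type":"object","properties":{"motion":{"type":"string"}},"required":["motion"]}

```bash
mkdir -p pics; python3 - <<'E'
from workcell import bot, vision, workorder, boxes_of
import cv2,numpy as np
for c in ["top","scene"]:
    im=vision.camera(c); cv2.imwrite(f"pics/{c}0.png",im[:,:,::-1])
    m=vision.camera_model(c); print(c,m["fov_y"],m["cx"],m["cy"],np.round(m["world_from_camera"],3).tolist())
    for t in ["gate_handle","ball2_center"]:
        print(t,[(np.round(d["rect"]).tolist(),round(d["conf"],2)) for d in boxes_of(c,t)])
o=bot.get_obs();print(o["clock"],o["eef_pos"],o["tool_rot"])
E
```

```text
top 43.79353307103923 327.90395722043814 247.207788984174 [[0.025, -0.998, 0.056, 0.565], [-1.0, -0.024, 0.004, -0.031], [-0.003, -0.056, -0.998, 1.257], [0.0, 0.0, 0.0, 1.0]]
gate_handle [([226.0, 238.0, 32.0, 135.0], 0.72)]
ball2_center [([229.0, 207.0, 18.0, 17.0], 0.67), ([195.0, 212.0, 15.0, 15.0], 0.66)]
scene 49.63066945784854 314.4607562185662 247.5510213043061 [[-0.829, 0.452, -0.329, 0.904], [0.559, 0.679, -0.476, 0.363], [0.007, -0.579, -0.816, 0.758], [0.0, 0.0, 0.0, 1.0]]
gate_handle [([389.0, 326.0, 162.0, 116.0], 0.57)]
ball2_center [([384.0, 436.0, 18.0, 23.0], 0.85), ([353.0, 347.0, 25.0, 26.0], 0.68)]
0.3 [ 0.11919031 -0.48537703  0.23099172] [ 9.92759532e-01  1.20118183e-01 -3.77887726e-05 -3.64252199e-04]
```

View pics/top0.png

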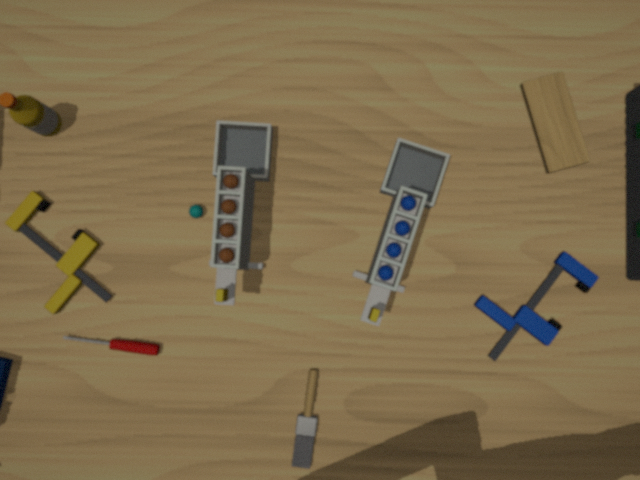

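View pics/scene0.png

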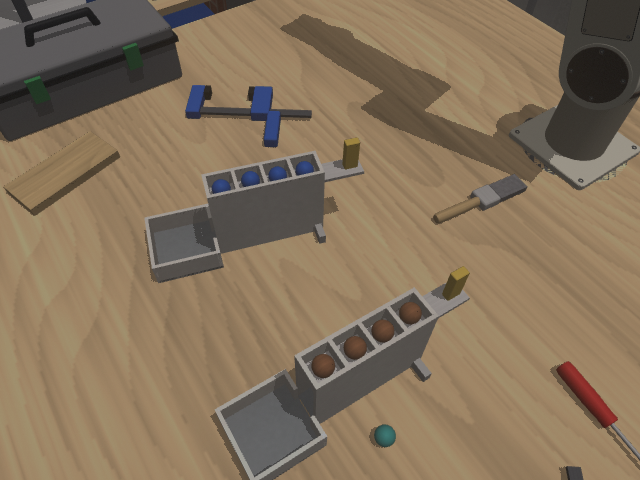

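```bash
cat > h.py <<'E'
from workcell import bot, vision, workorder, boxes_of
import cv2,numpy as np
from scipy.spatial.transform import Rotation as R
def ray(c,u,v):
    m=vision.camera_model(c); f=240/np.tan(np.radians(m["fov_y"]/2)); T=np.array(m["world_from_camera"])
    return T[:3,3],T[:3,:3]@np.array([(u-m["cx"])/f,(v-m["cy"])/f,1])
def onz(c,u,v,z):
    o,d=ray(c,u,v); return o+d*(z-o[2])/d[2]
def blobs(im,roi,lo,hi,amin):
    x0,y0,x1,y1=roi; h=cv2.cvtColor(im,cv2.COLOR_RGB2HSV)
    mk=cv2.inRange(h,lo,hi)[y0:y1,x0:x1]
    n,_,s,c=cv2.connectedComponentsWithStats(mk)
    return [(c[i]+[x0,y0],s[i].tolist()) for i in range(1,n) if s[i][4]>=amin]
E
python3 - <<'E'
from h import *
im=cv2.imread("pics/top0.png")[:,:,::-1].copy(); sc=cv2.imread("pics/scene0.png")[:,:,::-1].copy()
B=[]
for c,s in blobs(im,(215,165,245,270),(0,110,40),(15,255,255),60):
    p=onz("top",*c,.139);B.append(p);print("ball",c,s[2:],p.round(4))
for c,s in blobs(sc,(290,280,440,400),(0,110,40),(15,255,255),100):
    print("ballS",c,s[2:],onz("scene",*c,.139).round(4))
B=np.array(B)
d=np.polyfit(B[:,0],B[:,1],1);print("dir",d, np.arctan(d[0]))
for c,s in blobs(im,(205,275,240,305),(20,120,60),(35,255,255),15): print("tab",c,s,onz("top",*c,.17).round(4),onz("top",*c,.18).round(4))
for c,s in blobs(sc,(430,255,480,305),(20,120,60),(35,255,255),30): print("tabS",c,s,onz("scene",*c,.155).round(4))
cv2.imwrite("pics/c1.png",np.hstack([cv2.resize(im[260:310,200:250],(400,400),interpolation=0),cv2.resize(sc[260:310,430:480],(400,400),interpolation=0)])[:,:,::-1])
E
```

```text
ball [230.25490196 180.82352941] [15, 13, 153] [0.7486 0.1618 0.139 ]
ball [227.93288591 206.05369128] [15, 13, 149] [0.7007 0.1646 0.139 ]
ball [226.59459459 229.58108108] [15, 13, 148] [0.6562 0.1656 0.139 ]
ball [226.02083333 254.84722222] [15, 13, 144] [0.6087 0.165  0.139 ]
ballS [410.87375415 311.33222591] [20, 19, 301] [0.6054 0.1607 0.139 ]
ballS [383.23384615 329.30461538] [21, 20, 325] [0.6531 0.1609 0.139 ]
ballS [355.27113703 346.24198251] [21, 22, 343] [0.6981 0.1598 0.139 ]
ballS [323.04644809 364.65027322] [22, 22, 366] [0.7468 0.1573 0.139 ]
dir [-0.02290057  0.17980529] -0.022896569344044854
tab [220.07692308 294.63461538] [11, 14, 10, 12, 104] [0.5349 0.1679 0.17  ] [0.5352 0.1661 0.18  ]
tabS [455.47337278 282.54635108] [13, 11, 27, 34, 507] [0.5338 0.1657 0.155 ]
```

View pics/c1.png

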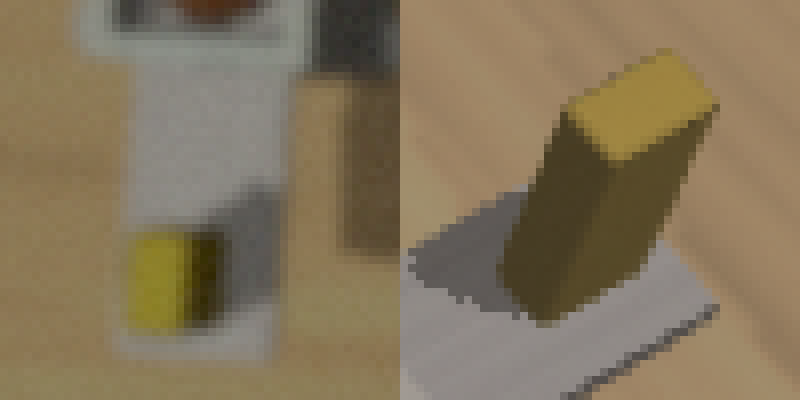

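Emit:
{"fn": "send_rows", "kwargs": {"motion": "-1 3.5 -3.5 0 0; -1 7 -7 0 0; -1 10.5 -10 0 0; -1 14 -13.5 0 0; -1 17.5 -17 0 0"}}

```text
clock: 0.8
eef_pos: [0.2492, -0.2772, 0.2314]
tool_rot: [0.993, 0.12, 0.0, 0.0]
ft_force: [0.8, 0.3, -0.3]
grip_width: 0.0854
grasp_force: 0.0
```

Emit:
{"fn": "send_rows", "kwargs": {"motion": "-1 3.5 -3.5 0 0; -1 7 -7 0 0; -1 10.5 -10 0 0; -1 14 -13.5 0 0; -1 17.5 -17 0 0"}}

```text
clock: 1.3
eef_pos: [0.3788, -0.0701, 0.2316]
tool_rot: [0.993, 0.12, 0.001, 0.0]
ft_force: [2.1, -0.0, -0.2]
grip_width: 0.0854
grasp_force: 0.0
```

Emit:
{"fn": "send_rows", "kwargs": {"motion": "-1 3.5 -3.5 0 0; -1 7 -7 0 0; -1 10.5 -10 0 0; -1 10.5 -10 0 0.13; -1 10.5 -10 0 0.264"}}

```text
clock: 1.8
eef_pos: [0.4578, 0.0211, 0.2308]
tool_rot: [1.0, 0.015, -0.001, -0.014]
ft_force: [1.6, -1.2, 0.2]
grip_width: 0.0855
grasp_force: 0.0
```

```bash
cat >> h.py <<'E'
def go(p,ang):
    o=bot.get_obs(); M=R.from_quat(o["tool_rot"]).as_matrix()
    a=np.arctan2(M[1,0],M[0,0]); print("t",round(o["clock"],2),"pos",np.round(o["eef_pos"],4),"ang",round(a,3),"shift cm",np.round(M.T@(np.array(p)-o["eef_pos"])*100,2),"twist",round(a-ang,3))
    print("F",np.round(o["ft_force"],1),"w",round(o["grip_width"],4),"g",round(o["grasp_force"],1))
E
python3 - <<'E'
from h import *
print(onz("top",219.6,295.2,.18),onz("scene",460.2,273.5,.18))
go([.534,.165,.231],-.023)
E
```

```text
[0.53417308 0.16693461 0.18      ] [0.53430889 0.16696979 0.18      ]
t 1.8 pos [0.4578 0.0211 0.2308] ang 0.029 shift cm [  8.04 -14.16   0.38] twist 0.052
F [ 1.6 -1.2  0.2] w 0.0855 g 0.0
```

Emit:
{"fn": "send_rows", "kwargs": {"motion": "-1 2 -3.5 0 0; -1 4 -7 0 0; -1 6 -10.5 0 0; -1 8 -14.2 0 0; -1 8 -14.2 0 0"}}

```text
clock: 2.3
eef_pos: [0.5346, 0.0671, 0.2345]
tool_rot: [0.998, 0.045, -0.002, -0.032]
ft_force: [-0.0, -0.0, -0.7]
grip_width: 0.0854
grasp_force: 0.0
```

Emit:
{"fn": "send_rows", "kwargs": {"motion": "-1 0 0 0 0; -1 0 0 0 0"}}

```text
clock: 2.5
eef_pos: [0.5332, 0.0667, 0.2346]
tool_rot: [0.998, 0.045, -0.003, -0.032]
ft_force: [0.1, 0.4, -1.5]
grip_width: 0.0856
grasp_force: 0.0
```

```bash
python3 - <<'E'
from h import *
go([.534,.167,.139],-.023)
im=vision.camera("wrist");cv2.imwrite("pics/w1.png",im[:,:,::-1])
o=bot.get_obs();m=vision.camera_model("wrist");f=240/np.tan(np.radians(m["fov_y"]/2))
M=R.from_quat(o["tool_rot"]).as_matrix();H=np.array(m["hand_eye"])
p=np.linalg.inv(H)@np.r_[M.T@(np.array([.5342,.1669,.18])-o["eef_pos"]),1]
print("expected tab top px",p[0]/p[2]*f+m["cx"],p[1]/p[2]*f+m["cy"])
E
```

```text
t 2.5 pos [0.5332 0.0667 0.2346] ang 0.09 shift cm [ 1.01 -9.36 10.17] twist 0.113
F [ 0.1  0.4 -1.5] w 0.0856 g 0.0
expected tab top px 122.7118838654055 241.75265638529777
```

View pics/w1.png

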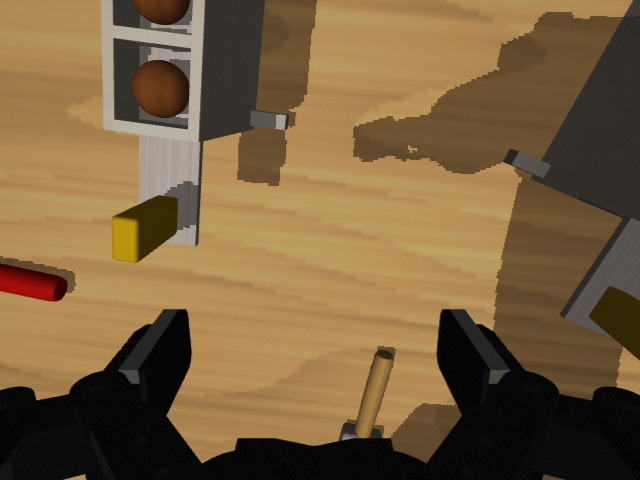

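```bash
python3 - <<'E'
from h import *
o=bot.get_obs();print(np.round(o["joint_pos"],3),np.round(o["joint_vel"],3)); print(R.from_quat(o["tool_rot"]).as_matrix().round(3))
E
```

```text
[0.088 0.315 0.113 1.371 0.064 3.141] [-0.003 -0.009 -0.006 -0.     0.001 -0.001]
[[ 0.996  0.089 -0.008]
 [ 0.089 -0.994  0.063]
 [-0.003 -0.064 -0.998]]
```

Emit:
{"fn": "send_rows", "kwargs": {"motion": "-1 0 0 0 -0.15; -1 0 0 0 -0.3; -1 0 0 0 -0.45; -1 0 0 0 -0.6; -1 0 0 0 -0.75"}}

```text
clock: 3.05
eef_pos: [0.533, 0.0664, 0.2351]
tool_rot: [0.912, 0.41, 0.01, -0.03]
ft_force: [0.6, 0.1, -0.3]
grip_width: 0.0852
grasp_force: 0.0
```

Emit:
{"fn": "send_rows", "kwargs": {"motion": "-1 0 0 0 -0.15; -1 0 0 0 -0.3; -1 0 0 0 -0.45; -1 0 0 0 -0.6; -1 0 0 0 -0.75"}}

```text
clock: 3.55
eef_pos: [0.533, 0.0665, 0.2351]
tool_rot: [0.698, 0.715, 0.02, -0.025]
ft_force: [-0.3, 0.3, 0.2]
grip_width: 0.0855
grasp_force: 0.0
```

Emit:
{"fn": "send_rows", "kwargs": {"motion": "-1 0 0 0 -0.15; -1 0 0 0 -0.3; -1 0 0 0 -0.45; -1 0 0 0 -0.6; -1 0 0 0 -0.75"}}

```text
clock: 4.05
eef_pos: [0.533, 0.0665, 0.2351]
tool_rot: [0.388, 0.921, 0.028, -0.016]
ft_force: [-0.3, 0.1, -0.5]
grip_width: 0.0854
grasp_force: 0.0
```

Emit:
{"fn": "send_rows", "kwargs": {"motion": "-1 0 0 0 -0.15; -1 0 0 0 -0.3; -1 0 0 0 -0.45; -1 0 0 0 -0.6; -1 0 0 0 -0.6"}}

```text
clock: 4.55
eef_pos: [0.533, 0.0665, 0.2351]
tool_rot: [0.101, 0.994, 0.031, -0.007]
ft_force: [0.1, 0.3, 0.3]
grip_width: 0.0853
grasp_force: 0.0
```

```bash
python3 - <<'E'
from h import *
go([.534,.167,.139],3.119)
o=bot.get_obs();print(np.round(o["joint_pos"],3)); print(R.from_quat(o["tool_rot"]).as_matrix().round(3))
E
```

```text
t 4.55 pos [0.533  0.0665 0.2351] ang 2.939 shift cm [ 1.73  9.27 10.22] twist -0.18
F [0.1 0.3 0.3] w 0.0853 g 0.0
[0.088 0.314 0.113 1.371 0.064 0.291]
[[-0.979  0.202 -0.007]
 [ 0.201  0.978  0.063]
 [ 0.02   0.06  -0.998]]
```

Emit:
{"fn": "send_rows", "kwargs": {"motion": "-1 0.7 3.3 0.2 -0.09; -1 1.3 6.7 0.5 -0.18; -1 1.9 9.9 0.7 -0.18; -1 1.9 9.9 0.7 -0.18; -1 1.9 9.9 0.7 -0.18"}}

```text
clock: 5.05
eef_pos: [0.5345, 0.1682, 0.2342]
tool_rot: [0.011, 0.999, 0.031, -0.004]
ft_force: [-0.3, -0.1, -0.7]
grip_width: 0.0855
grasp_force: 0.0
```

```bash
python3 - <<'E'
from h import *
go([.534,.168,.139],3.119)
o=bot.get_obs();print(np.round(o["joint_pos"],3)); print(R.from_quat(o["tool_rot"]).as_matrix().round(3))
E
```

```text
t 5.05 pos [0.5345 0.1682 0.2342] ang 3.119 shift cm [-0.04 -0.61  9.5 ] twist -0.0
F [-0.3 -0.1 -0.7] w 0.0855 g 0.0
[0.271 0.352 0.164 1.374 0.063 0.294]
[[-1.     0.023 -0.008]
 [ 0.023  0.998  0.063]
 [ 0.009  0.063 -0.998]]
```

Descend and grip.

Emit:
{"fn": "send_rows", "kwargs": {"motion": "-1 0 -0.2 3 0; -1 0 -0.4 6 0; -1 0 -0.6 8.5 0; -1 0 -0.6 9.5 0; -1 0 -0.6 9.5 0"}}

```text
clock: 5.55
eef_pos: [0.533, 0.1666, 0.1377]
tool_rot: [0.012, 0.999, 0.031, -0.006]
ft_force: [0.0, 0.0, 0.1]
grip_width: 0.0851
grasp_force: 0.0
```

```bash
python3 - <<'E'
from h import *
go([.534,.168,.139],3.119)
im=vision.camera("wrist");cv2.imwrite("pics/w2.png",im[:,:,::-1])
E
```

```text
t 5.55 pos [0.533  0.1666 0.1377] ang 3.117 shift cm [-0.1   0.15 -0.12] twist -0.002
F [0.  0.  0.1] w 0.0851 g 0.0
```

View pics/w2.png

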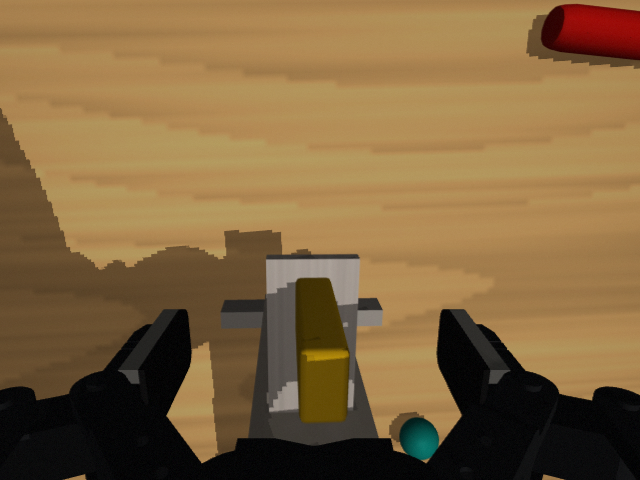

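Emit:
{"fn": "send_rows", "kwargs": {"motion": "-0.5 -0.1 0.15 -0.1 0; 0 -0.1 0.15 -0.1 0; 1 -0.1 0.15 -0.1 0; 1 -0.1 0.15 -0.1 0; 1 -0.1 0.15 -0.1 0"}}

```text
clock: 6.1
eef_pos: [0.5354, 0.1679, 0.1406]
tool_rot: [0.011, 0.999, 0.03, -0.004]
ft_force: [-0.5, 4.0, 5.5]
grip_width: 0.0146
grasp_force: 59.0
```

Emit:
{"fn": "send_rows", "kwargs": {"motion": "1 0 0 0 0; 1 0 0 0 0; 1 0 0 0 0"}}

```text
clock: 6.4
eef_pos: [0.5354, 0.1681, 0.1407]
tool_rot: [0.011, 0.999, 0.03, -0.004]
ft_force: [-1.3, -2.5, 5.6]
grip_width: 0.0145
grasp_force: 59.3
```

```bash
python3 - <<'E'
from h import *
go([.534-.088,.168+.002,.139],3.119)
E
```

```text
t 6.4 pos [0.5354 0.1681 0.1407] ang 3.119 shift cm [ 8.94 -0.02  0.24] twist -0.0
F [-1.3 -2.5  5.6] w 0.0145 g 59.3
```

Emit:
{"fn": "send_rows", "kwargs": {"motion": "1 1 0 0 0; 1 2.2 0 0 0; 1 3.5 0 0 0; 1 4.8 0 0 0.0; 1 6 0 0.05 0"}}

```text
clock: 6.9
eef_pos: [0.4756, 0.1704, 0.1407]
tool_rot: [0.011, 0.999, 0.031, -0.003]
ft_force: [4.0, 0.7, 5.3]
grip_width: 0.0147
grasp_force: 62.8
```

Emit:
{"fn": "send_rows", "kwargs": {"motion": "1 1.2 0 0 0; 1 2.2 0 0 0; 1 2.9 0 0 0; 1 2.9 0 0 0; 1 2.9 0 0 0"}}

```text
clock: 7.4
eef_pos: [0.4448, 0.1716, 0.1406]
tool_rot: [0.011, 0.999, 0.032, -0.005]
ft_force: [-1.6, 3.4, 6.7]
grip_width: 0.0143
grasp_force: 65.3
```

Emit:
{"fn": "send_rows", "kwargs": {"motion": "1 0 0 0 0; 1 0 0 0 0; 1 0 0 0 0; 1 0 0 0 0; 1 0 0 0 0"}}

```text
clock: 7.9
eef_pos: [0.4451, 0.1716, 0.1407]
tool_rot: [0.011, 0.999, 0.032, -0.005]
ft_force: [-2.6, 1.9, 8.1]
grip_width: 0.0144
grasp_force: 65.4
```

Emit:
{"fn": "send_rows", "kwargs": {"motion": "1 0 0 0 0; 1 0 0 0 0; 1 0 0 0 0; 1 0 0 0 0; 1 0 0 0 0"}}

```text
clock: 8.4
eef_pos: [0.4451, 0.1716, 0.1407]
tool_rot: [0.011, 0.999, 0.032, -0.005]
ft_force: [-2.7, 2.4, 7.3]
grip_width: 0.0142
grasp_force: 65.4
```

```bash
python3 - <<'E'
from h import *
go([.534,.168,.139],3.119)
im=vision.camera("scene");cv2.imwrite("pics/s2.png",im[:,:,::-1])
E
```

```text
t 8.4 pos [0.4451 0.1716 0.1407] ang 3.121 shift cm [-8.9  -0.18  0.06] twist 0.002
F [-2.7  2.4  7.3] w 0.0142 g 65.4
```

View pics/s2.png

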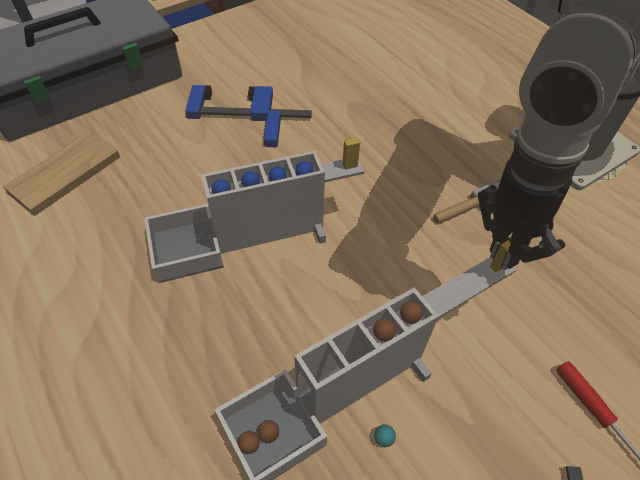

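The picture shows two wooden knobs in the tray, at (249,442) and (269,431), and two still in the box, at (385,329) and (412,312). I'll push the gate shut next.

Emit:
{"fn": "send_rows", "kwargs": {"motion": "1 -1.2 0 0 0; 1 -2.5 0 0 0; 1 -4 0 0 0; 1 -5.5 0 0 0; 1 -7 0 0 0"}}

```text
clock: 8.95
eef_pos: [0.5158, 0.1689, 0.1406]
tool_rot: [0.011, 0.999, 0.031, -0.005]
ft_force: [-3.8, -2.5, 11.7]
grip_width: 0.0143
grasp_force: 62.4
```

Emit:
{"fn": "send_rows", "kwargs": {"motion": "1 -0.8 0 0 0; 1 -1.4 0 0 0; 1 -1.8 0 0 0; 1 -2 0 0 0; 1 -2 0 0 0"}}

```text
clock: 9.45
eef_pos: [0.5354, 0.1681, 0.1406]
tool_rot: [0.011, 0.999, 0.031, -0.005]
ft_force: [-4.0, -2.1, 11.0]
grip_width: 0.0141
grasp_force: 61.8
```

Emit:
{"fn": "send_rows", "kwargs": {"motion": "1 -0.1 0 0 0; 1 -0.2 0 0 0; 1 -0.3 0 0 0; 1 -0.3 0 0 0"}}

```text
clock: 9.85
eef_pos: [0.5354, 0.1681, 0.1406]
tool_rot: [0.011, 0.999, 0.031, -0.007]
ft_force: [-11.1, -2.4, 17.0]
grip_width: 0.0146
grasp_force: 62.3
```

Emit:
{"fn": "send_rows", "kwargs": {"motion": "1 -0.2 0 0 0; 1 -0.4 0 0 0; 1 -0.6 0 0 0; 1 -0.6 0 0 0"}}

```text
clock: 10.25
eef_pos: [0.5354, 0.1681, 0.1406]
tool_rot: [0.01, 0.999, 0.031, -0.013]
ft_force: [-26.9, -2.8, 26.1]
grip_width: 0.0142
grasp_force: 63.3
```

```bash
python3 - <<'E'
from h import *
go([.534,.168,.139],3.119)
im=vision.camera("scene")
for c,s in blobs(im,(425,255,480,315),(20,120,60),(35,255,255),10): print(c,s)
a=cv2.imread("pics/scene0.png");cv2.imwrite("pics/c3.png",np.hstack([cv2.resize(x[240:340,380:480],(400,400),interpolation=0) for x in (a,im[:,:,::-1])]))
E
```

```text
t 10.25 pos [0.5354 0.1681 0.1406] ang 3.122 shift cm [ 0.14 -0.02  0.16] twist 0.003
F [-26.9  -2.8  26.1] w 0.0142 g 63.3
[450.01687764 284.9535865 ] [17, 15, 17, 30, 237]
```

View pics/c3.png

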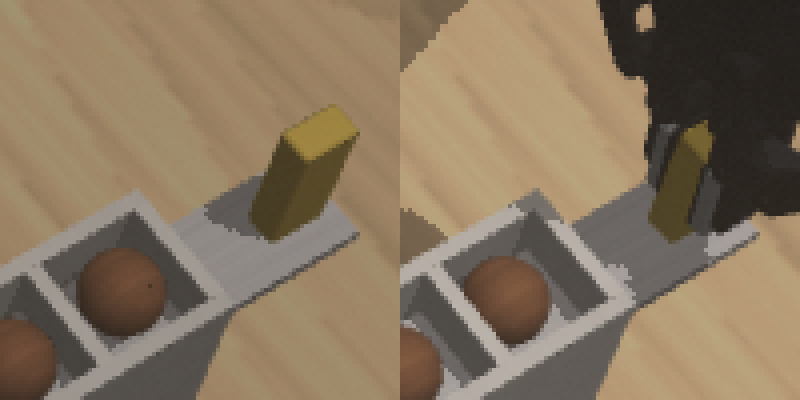

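Emit:
{"fn": "send_rows", "kwargs": {"motion": "1 0.3 0 0 0; 1 0.6 0 0 0; 1 0.7 0 0 0; 1 0.7 0 0 0"}}

```text
clock: 10.7
eef_pos: [0.5354, 0.1681, 0.1406]
tool_rot: [0.011, 0.999, 0.03, -0.006]
ft_force: [-7.6, -3.8, 14.9]
grip_width: 0.0144
grasp_force: 61.8
```

Emit:
{"fn": "send_rows", "kwargs": {"motion": "0.4 0 0 0 0; -0.3 0 0 0 0; -1 0 0 0 0; -1 0 0 0 0; -1 0 0 0 0"}}

```text
clock: 11.2
eef_pos: [0.538, 0.1694, 0.1391]
tool_rot: [0.011, 0.999, 0.032, -0.005]
ft_force: [-1.2, 0.6, -0.1]
grip_width: 0.0814
grasp_force: 0.0
```

Emit:
{"fn": "send_rows", "kwargs": {"motion": "-1 0 0.1 -2 0; -1 0 0.3 -5 0; -1 0 0.6 -9 0; -1 0 0.6 -10 0; -1 0 0.6 -10 0"}}

```text
clock: 11.7
eef_pos: [0.5404, 0.1693, 0.2419]
tool_rot: [0.011, 0.999, 0.032, -0.002]
ft_force: [-0.1, 0.2, -0.0]
grip_width: 0.0853
grasp_force: 0.0
```

Emit:
{"fn": "send_rows", "kwargs": {"motion": "-1 4 0 0 0; -1 8 0 0 0; -1 12 0 0 0; -1 16 0 0 0; -1 16 0 0 0"}}

```text
clock: 12.2
eef_pos: [0.3731, 0.1713, 0.2389]
tool_rot: [0.01, 0.999, 0.031, -0.008]
ft_force: [0.4, 0.4, -0.8]
grip_width: 0.0858
grasp_force: 0.0
```

```bash
python3 - <<'E'
from h import *
go([.534,.168,.139],3.119)
im=vision.camera("scene");cv2.imwrite("pics/s4.png",im[:,:,::-1])
for c,s in blobs(im,(430,255,480,305),(20,120,60),(35,255,255),30): print("tabS",c,s,onz("scene",*c,.155).round(4))
E
```

```text
t 12.2 pos [0.3731 0.1713 0.2389] ang 3.122 shift cm [-16.25  -0.61   9.72] twist 0.003
F [ 0.4  0.4 -0.8] w 0.0858 g 0.0
tabS [455.38521401 282.4688716 ] [12, 11, 28, 34, 514] [0.5339 0.1655 0.155 ]
```

View pics/s4.png

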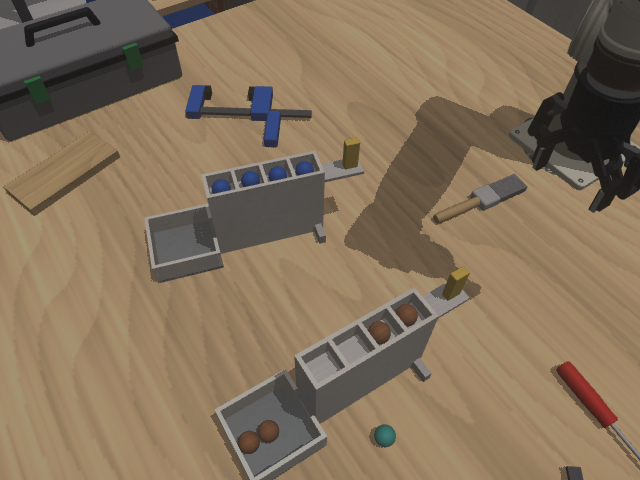

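The tab is at (455,282) and the gate is shut against its stop. Two wooden knobs are in the tray at (249,442) and (269,431), two are in the box, and the blue box is unchanged.

```bash
python3 -c "
from workcell import workorder
print(workorder.job_done())"
```

```text
the job is handed in; nothing more can be done
None
```

Two wooden knobs rolled out into the tray and two stayed in the box; the gate is pushed shut against its stop and released, the blue gate was not touched, and the job was handed in at about 12 s.

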